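# Load a flat test coupon under the tribometer stage's spring clip

## Robot

A 6-joint arm with a two-finger parallel gripper is mounted at the origin on the work surface. World frame = base frame: x ahead of the robot, y to its left, z up, the work surface at z = 0. Lengths are in m, angles in rad, forces in N, time in s.
With the tool pointing down it reaches from about 0.375 to 0.9 m from the base axis. Payload 3.1 kg.
Tool frame: the origin (TCP) lies midway between the tips of the shut fingers; the grasp point (between the pads) lies 19 mm behind it; z points along the fingers, y is the line along which they close (so a half turn about z gives the same grasp; the last joint's range is limited). The gripper opens to 87 mm and grips with 3 to 60 N. Pads are 19 mm wide; open, the fingers measure 117 mm over their backs; the gripper's body (75 mm by 190 mm) begins 51 mm behind the grasp point.
Start: joints at [1.016, 0.527, 1.433, -0, 1.181, -0.178], TCP at [0.229, 0.581, 0.223] pointing down, gripper open.
Joint ranges: [-3.08, 3.08], [-0.75, 2.2], [0.22, 2.44], [-1.43, 4.57], [0, 2.65], [-2.85, 2.85]. Speed limits (rad/s): [2.79, 2.79, 3.14, 3.14, 3.14, 3.14].

## Interface

Orientations are given as a unit quaternion [x, y, z, w].
In Python, from rig import get_obs, cams, job gives the robot as it stands.
- The arm moves only by the tool servo_tool, never from a script. Its argument "moves" is text: rows parted by semicolons, each of 5 numbers parted by spaces: the shift along the tool's x, y, z in m, then the turn about the tool's z in degrees, then the finger opening in m, from 0 to 0.087. In form: dx dy dz spin claw; .... A call has 1 to 10 rows; each row is the pose to reach, as a shift and turn from the pose commanded when the call began, along the tool's axes at that moment; what a row does not reach only later rows make up. A row lasts 1/12 s, in which the tool goes at most 41.7 mm and 7.16 degrees, less where a joint would pass 70% of its speed; a pose out of reach is approached as far as the arm can. A call with a gripper value outside its range is refused whole. The fingers move at their own pace and stop on an object; "grip_force" is the grip in N (left out, the last holds). Time passes only in rows, so rows that repeat a pose let the fingers close. It gives the time, the measured TCP pose, the force, the opening and the grip force at its end, in the units of the state.
- get_obs(): the state, without advancing time (a new reading comes with each control period).
- cams.camera(name): name is "scene" or "top" or "wrist"; returns the picture (420x560x3 uint8, blue, green, red); there is no depth.
- cams.camera_model(name): a dict with "fx", "fy", "cx", "cy" (pixels), "R" (3x3) and "t" (3): a world point X has camera coordinates R X + t. Camera axes: x right, y down, z forward; pixel columns grow to the right and rows downward; lengths in m; the calibration is good to about 2 mm. A picture is of the moment at which its call begins: read the wrist's pose just before it. camera_model takes no time and is no camera call; for the wrist camera it gives the pose at the moment of the call.
- job.hand_in(): hands the job in; it is judged then, once.
The state is a dict: "time": time; "q": joint angles; "joint_velocities": joint speeds; "joint_torque": joint torques, N m; "position": TCP position; "tool_rot": TCP orientation; "ft_force": force on the tool from outside, world axes, zero at the start; "moment": the same for the moment, N m; "grip_width": finger opening in m; "grip_force": force on a finger pad.
Only numpy, scipy, OpenCV 4.12 (cv2) and the standard library are available. Lean on these libraries where they do the work, as an engineer would, in place of code of your own. Each camera call takes 0.05 s, during which the arm holds its last target. There are 200 camera calls.

## Task

Load the flat steel test coupon into the tribometer's specimen stage without picking it up: with one fingertip hold the spring clip's thumb tab down so that its nose stays raised, and with the other fingertip push the coupon along the ledge under the nose until it is fully home against the stop, keeping the tab down all the while so that the nose never rubs on the coupon's polished face. Then let the clip come down onto the coupon and draw clear, leaving the other things on the stage and bench where they are.

Things in the scene. Friction and masses are not known exactly. Their poses are not given: they have to be found in the camera images.
- stage: Specimen stage fixed on the bench: grey base 270 x 150 mm, dark steel table (top at z = 44 mm), coupon holder on it, motor at the far end (z up to 50). Origin on the bench below the stop's face, midway between the guides; x = push direction, from the open ledge to stop, clip and motor; z up. Below, x, y, z in mm are in this frame.
- ledge_end (a point): Middle of the ledge's open end (x = -92, y = 0, z = 58). The ledge, a dark steel strip 46 mm wide, top at z = 58, runs from here to the stop at x = 0; the coupon slides on it.
- guide_mouth (a point): On the ledge midway in the guides' flared mouth (x = -40, z = 58), 36 mm wide there, narrowing to 26 mm at x = -20. The straight guides, 26 mm apart, run on to the stop at x = 0. Guides are 5 mm high, the stop 6 mm.
- coupon_mid (a point): Centre of the steel test coupon, a plain bright block 30 (its x) x 24 (y) x 8 mm (z), 45 g nominal, lying loose on the ledge before the guides, centre at x = -70 to -58, up to 0.12 rad askew and 3 mm off the middle.
- seat (a point): Where the coupon's centre is when fully home: x = -15, y = 0, z = 62. Its front is then against the stop, 1 mm play at each guide, and its outer 10 mm stand out of the straight guides.
- clip (a joint): Angle of the spring clip, a bright steel rocking lever, rad: 0 at rest, 0.65 at its limit; grows as the thumb tab goes down and the nose up. Its nose just touches the top of the coupon at about 0.31, clears it from 0.36 and by 3 mm at 0.5. A spring turns it back: 0.05 N m at 0, 0.15 N m at 0.5 rad, so 5 to 12 N on the tab holds it at 0.5.
- clip_pin (a point): Middle of the clip's hinge pin (x = 8, y = 0, z = 68), along y, between cheeks at x = 3 to 13, 33 mm over their outer faces, tops at z = 72.
- clip_nose (a point): Middle of the rounded nose lip (18 mm wide, radius 2 mm) at the clip's end over the ledge; moves with the clip. At rest x = -7 and its underside is 3 mm over the ledge, too low for the coupon to pass; at 0.5 rad x = -8 to -12 and 11 mm over the ledge.
- clip_tab (a point): Middle of the upper face of the clip's thumb tab, a flat plate 30 long, 26 mm wide, flaring up away from the coupon at 0.5 rad at rest (point at x = 31, z = 73; far end 80 high). At a clip angle of 0.5 it is level, spans x = 16 to 46, top at z = 61: 3 mm over the ledge, lower than the coupon's top, so level fingertips both press it and push the coupon. Moves with the clip.
- disc: round steel disc coupon, 23 mm diameter, 8 mm high, lying on the stage's table beside the holder; origin under its centre; a bystander
- ball_holder: small turned brass ball holder, 20 mm diameter, 33 mm high, standing on the stage's table beside the clip; origin under its centre; a bystander
- driver: screwdriver with a black handle, 160 mm long, lying on the bench beside the stage; a bystander
- oil: small amber bottle, 38 mm diameter, about 85 mm high, standing on the bench beside the stage; origin under its centre; a bystander
- weight: steel weight with a knob, 38 mm diameter, 55 mm high, standing on the bench beside the stage; origin under its centre; a bystander
- jar: small closed white-capped jar, 40 mm diameter, 45 mm high, standing on the bench beside the stage; origin under its centre; a bystander
Things that resemble listed ones, but are neither listed nor needed, are in the scene too. What is shaped like the part that bears coupon_mid but green or orange is not meant.

How it is judged:
On the way, in this order (a step that is already met when the one before it is completed fails the run):
1. a finger holds the clip's tab down, nose raised (clip angle above 0.36 rad), while the coupon is still more than 6 mm short of home (value of joint clip above 0.36 rad and contact force between the fingers and clip above 0.5 N and x of coupon_mid in the frame of stage below -0.021 m), for 0.2 s.
2. the coupon is home within 2.5 mm while a finger still holds the tab down (value of joint clip above 0.36 rad and contact force between the fingers and clip above 0.5 N and x of coupon_mid in the frame of stage between -0.0175 and -0.0125 m), for 0.2 s.
At the end, for the whole second after the job is handed in: The coupon lies flat on the ledge, home against the stop within 2.5 mm, between the guides (2.5 mm, 0.1 rad), at rest, with the released clip's nose bearing on it (more than 1.5 N, clip angle 0.24 to 0.36 rad) (x of coupon_mid in the frame of stage between -0.0175 and -0.0125 m and y of coupon_mid in the frame of stage between -0.0025 and 0.0025 m and z of coupon_mid in the frame of stage below 0.0645 m and angle between the x axis of coupon_mid and the x axis of stage, either way round below 0.1 rad and value of joint clip between 0.24 and 0.36 rad and contact force between clip and coupon above 1.5 N and linear speed of coupon below 0.01 m/s); the robot touches nothing.
It fails at once if the coupon is lifted (more than 4 mm off the ledge), tipped more than 0.25 rad, or falls off the ledge (z of coupon_mid in the frame of stage above 0.066 m or z of coupon_mid in the frame of stage below 0.056 m or angle between coupon_mid's own z axis and vertical above 0.25 rad).
It fails at once if the clip's nose bears on the coupon (over 1.5 N) while the coupon is under it but still more than 4 mm short of home (x of coupon_mid in the frame of stage between -0.0225 and -0.019 m and contact force between clip and coupon above 1.5 N).
It fails at once if a bystander is moved more than 15 mm (distance of any of disc, ball_holder, driver, oil, weight, jar from where it was at the start of the episode above 0.015 m).
It also fails if it takes over 53 s, if anything falls off the work surface, if the arm or the gripper's body presses on something with over 40 N, if the wrist force passes 120 N, or if a joint passes its speed limit or range.

## Working session

There is one attempt and no reset: what is moved stays moved. The work goes in short steps, Python scripts to look and compute and a tool call to move; the robot and the scene stay as the last step left them, time stands still between calls to the robot, and variables do not carry over. Pictures are saved under pics/ and viewed, at most 10 in all, crops included, and the job is handed in when it is done.

Besides the shell and the picture viewer there is one more tool, called by a JSON object that holds its "fn" and its "kwargs". servo_tool: Moves the arm, as the interface text tells. Its arguments: {"type":"object","properties":{"moves":{"type":"string"},"grip_force":{"type":"number"}},"required":["moves"]}

```bash
mkdir -p pics
python3 - <<'E'
from rig import get_obs,cams,job
import cv2
for n in("top","scene"):
    cv2.imwrite(f"pics/{n}0.png",cams.camera(n)); m=cams.camera_model(n); print(n,m)
o=get_obs();print({k:o[k] for k in("time","position","tool_rot","ft_force","grip_width")})
E
```

```text
top {'fx': 519.9074129674283, 'fy': 519.9074129674283, 'cx': 279.46690442350456, 'cy': 211.83620639798866, 'R': array([[ 0.01963424, -0.99973617,  0.01191998],
       [-0.99087458, -0.02104757, -0.13313365],
       [ 0.13334941, -0.00919722, -0.99102641]]), 't': array([0.05717391, 0.57871642, 0.89185749])}
scene {'fx': 408.23874037159686, 'fy': 408.23874037159686, 'cx': 273.87953869864606, 'cy': 210.82205973977162, 'R': array([[-0.33139434,  0.94349142,  0.0013162 ],
       [ 0.72070789,  0.2540431 , -0.64501337],
       [-0.60889895, -0.21280519, -0.76417015]]), 't': array([ 0.10950135, -0.36432859,  1.12139454])}
{'time': 0.1, 'position': array([0.22901844, 0.58085243, 0.22169309]), 'tool_rot': array([ 1.86787042e-01,  9.82399970e-01, -8.82189576e-04, -3.48264920e-04]), 'ft_force': array([-0.29372835,  0.20724505, -0.1176285 ]), 'grip_width': 0.08710906679168703}
```

View pics/top0.png

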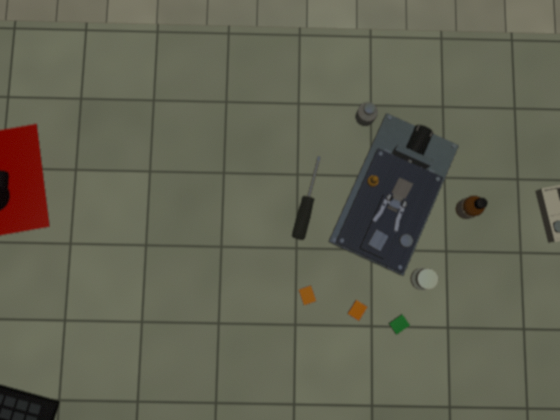

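View pics/scene0.png

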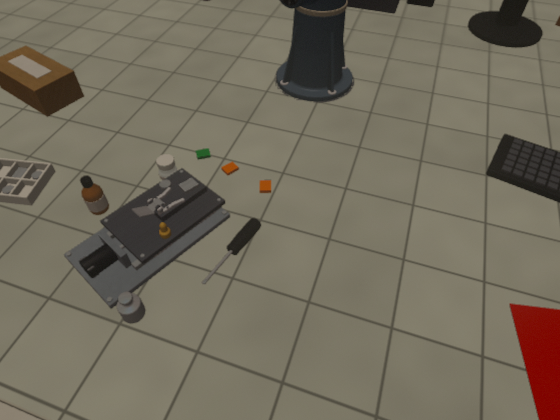

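```bash
cat > h.py <<'E'
import numpy as np,cv2
from rig import get_obs,cams,job
from scipy.spatial.transform import Rotation as Rn
def ray(m,uv,z):
    d=m["R"].T@np.array([(uv[0]-m["cx"])/m["fx"],(uv[1]-m["cy"])/m["fy"],1]); c=-m["R"].T@m["t"]
    return c+d*(z-c[2])/d[2]
def proj(m,X):
    p=m["R"]@np.asarray(X)+m["t"]; return np.array([m["fx"]*p[0]/p[2]+m["cx"],m["fy"]*p[1]/p[2]+m["cy"]])
def tool(X,yaw=None):
    "shift in tool axes to reach world X, and spin (deg) bringing tool y to world heading yaw (mod 180)"
    o=get_obs(); r=Rn.from_quat(o["tool_rot"]); y=r.apply([0,1,0]); a=np.degrees(np.arctan2(y[1],y[0]))
    return r.inv().apply(np.asarray(X)-o["position"]), a
E
python3 - <<'E'
from h import *
m=cams.camera_model("top")
for n,uv,z in[("coupon",(377,240),.066),("tab",(402,189),.073),("corner1",(388,114),.02),("c2",(458,148),.02),("c3",(332,240),.02),("c4",(403,273),.02)]:
    print(n,ray(m,uv,z).round(4))
im=cv2.imread("pics/top0.png")[100:290,310:480]; im=cv2.convertScaleAbs(im,alpha=1.6)
cv2.imwrite("pics/topz.png",cv2.resize(im,None,fx=3.1,fy=3.1,interpolation=cv2.INTER_CUBIC))
c=ray(m,(377,240),.066);t=ray(m,(402,189),.073);print(tool([(c[0]+t[0])/2,(c[1]+t[1])/2,.2]),np.degrees(np.arctan2(t[1]-c[1],t[0]-c[0])))
w=cams.camera_model("wrist");o=get_obs();print(w["fx"],Rn.from_quat(o["tool_rot"]).inv().apply(-w["R"].T@w["t"]-o["position"]),Rn.from_quat(o["tool_rot"]).inv().apply(w["R"][2]))
E
```

```text
coupon [ 0.5282 -0.1001  0.066 ]
tab [ 0.6173 -0.1427  0.073 ]
corner1 [ 0.7695 -0.1312  0.02  ]
c2 [ 0.7069 -0.2614  0.02  ]
c3 [ 0.5304 -0.0275  0.02  ]
c4 [ 0.4735 -0.1559  0.02  ]
(array([-0.57750172, -0.52707755,  0.02247046]), np.float64(68.46933176327967)) -25.561496872249954
361.1695354338687 [ 7.14985407e-02 -7.64689054e-05 -1.63090035e-01] [-2.64916993e-01  2.00614669e-04  9.64271200e-01]
```

View pics/topz.png

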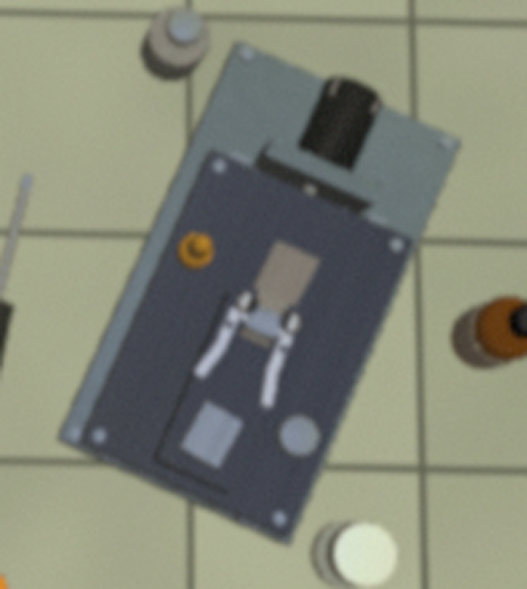

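{"fn": "servo_tool", "kwargs": {"moves": "-0.355 -0.162 0 70 0.087;-0.355 -0.162 0 70 0.087;-0.355 -0.162 0 70 0.087;-0.355 -0.162 0 70 0.087;-0.355 -0.162 0 70 0.087;-0.355 -0.162 0 70 0.087;-0.355 -0.162 0 70 0.087;-0.355 -0.162 0 70 0.087;-0.355 -0.162 0 70 0.087;-0.355 -0.162 0 70 0.087"}}

```text
time: 0.93
position: [0.5041, 0.2963, 0.2223]
tool_rot: [0.72, 0.694, 0.0, 0.001]
ft_force: [0.2, -1.2, 0.3]
grip_width: 0.0871
grip_force: 0.0
```

```bash
python3 -c "
from h import *
print(tool([.573,-.121,.20]),get_obs()['time'],get_obs()['q'])"
```

```text
(array([-0.4144988 ,  0.0840666 ,  0.02308526]), np.float64(-2.0980395378667684)) 0.9333 [ 0.34160999  0.47289474  1.53737485 -0.00242648  1.1296581   0.37926358]
```

{"fn": "servo_tool", "kwargs": {"moves": "-0.414 0.084 0.022 23.5 0.087;-0.414 0.084 0.022 23.5 0.087;-0.414 0.084 0.022 23.5 0.087;-0.414 0.084 0.022 23.5 0.087;-0.414 0.084 0.022 23.5 0.087;-0.414 0.084 0.022 23.5 0.087;-0.414 0.084 0.022 23.5 0.087;-0.414 0.084 0.022 23.5 0.087;-0.414 0.084 0.022 23.5 0.087;-0.414 0.084 0.022 23.5 0.087"}}

```text
time: 1.77
position: [0.5716, -0.1114, 0.2004]
tool_rot: [0.844, 0.537, -0.0, -0.0]
ft_force: [0.8, 0.3, 0.7]
grip_width: 0.0869
grip_force: 0.0
```

{"fn": "servo_tool", "kwargs": {"moves": "0 0 0 0 0.087;0 0 0 0 0.087;0 0 0 0 0.087;0 0 0 0 0.087"}}

```text
time: 2.1
position: [0.5712, -0.108, 0.2006]
tool_rot: [0.843, 0.538, -0.0, -0.001]
ft_force: [-0.2, -0.0, 0.2]
grip_width: 0.0868
grip_force: 0.0
```

Run:
```python
from h import *
import json
o=get_obs();m=cams.camera_model("wrist");im=cams.camera("wrist");cv2.imwrite("pics/w1.png",im)
np.savez("w1.npz",**m);print(o["time"],o["position"],tool([.573,-.121,.2]))
```

```text
2.1 [ 0.57122765 -0.10802632  0.20057714] (array([-0.01132236,  0.00704516,  0.00072122]), np.float64(-24.926747689287065))
```

View pics/w1.png

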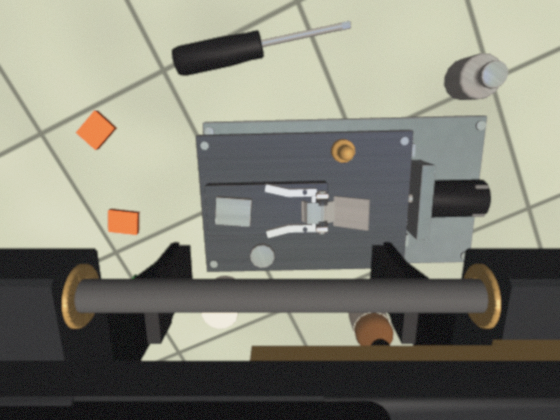

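```bash
cat > meas.py <<'E'
from h import *
def blobs(im,m,lo=95,amin=60,roi=(190,180,420,280)):
    x0,y0,x1,y1=roi; g=cv2.cvtColor(im,cv2.COLOR_BGR2GRAY); k=np.zeros_like(g); k[y0:y1,x0:x1]=(g[y0:y1,x0:x1]>lo)*255
    out=[]
    for c in cv2.findContours(k,cv2.RETR_EXTERNAL,cv2.CHAIN_APPROX_NONE)[0]:
        a=cv2.contourArea(c)
        if a<amin: continue
        P=lambda z:np.array([ray(m,p[0],z) for p in c])
        q=(P(.066)[:,:2]*1e3).astype(np.float32); (cx,cy),(w,h),an=cv2.minAreaRect(q)
        out.append((c,a)); print("px",cv2.minAreaRect(c)[0],"area",a,"z66 ctr mm %.1f %.1f size %.1f %.1f ang %.1f"%(cx,cy,w,h,an))
    return out
E
python3 - <<'E'
from meas import *
im=cv2.imread("pics/w1.png");m=dict(np.load("w1.npz"))
b=blobs(im,m)
cv2.imwrite("pics/w1z.png",cv2.resize(im[170:280,190:390],None,fx=4,fy=4,interpolation=cv2.INTER_CUBIC))
E
```

```text
px (213.5, 264.0) area 63.5 z66 ctr mm 491.3 -138.4 size 7.7 8.2 ang 65.1
px (411.0, 235.5) area 487.0 z66 ctr mm 659.7 -188.8 size 66.0 13.9 ang 70.8
px (233.70269775390625, 212.21621704101562) area 1049.5 z66 ctr mm 529.6 -103.3 size 26.5 34.1 ang 60.3
px (317.5154724121094, 214.26773071289062) area 3157.5 z66 ctr mm 594.0 -135.8 size 48.2 97.5 ang 61.1
px (280.0, 229.5) area 3296.0 z66 ctr mm 558.6 -135.8 size 90.9 160.7 ang 65.0
```

View pics/w1z.png

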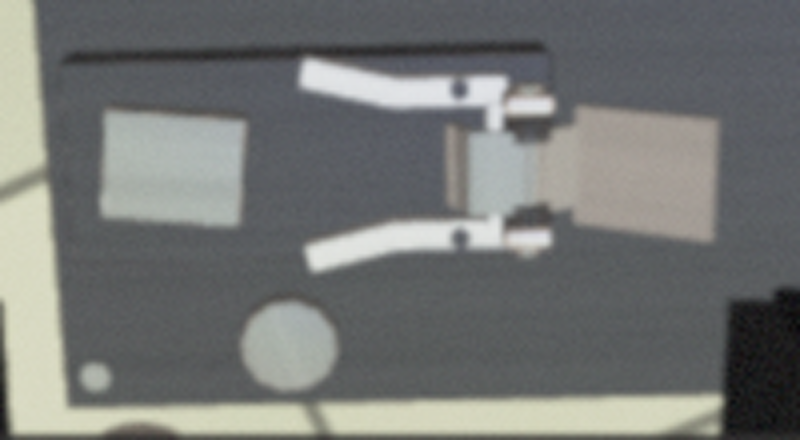

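Run:
```python
from h import *
m=dict(np.load("w1.npz"))
f=lambda p,z:ray(m,(p[0]/4+190-.4,p[1]/4+170-.4),z)[:2]*1e3
yaw=lambda a,b:np.degrees(np.arctan2(*(b-a)[::-1]))
print("ledge line",yaw(f((65,58),.058),f((540,48),.058)),"table",yaw(f((70,405),.044),f((720,393),.044)))
mi=lambda a,b,z:(f(a,z)+f(b,z))/2
M=mi((300,88),(306,247),.063);S=mi((395,107),(395,222),.063);T=mi((500,105),(500,219),.063)
print("mouth",M,"straight",S,"T",T,yaw(M,S),yaw(S,T),np.linalg.norm(S-M))
print("widths",np.linalg.norm(f((395,107),.063)-f((395,222),.063)),np.linalg.norm(f((300,88),.063)-f((306,247),.063)))
C=[f(p,.066) for p in((104,110),(246,120),(240,226),(100,216))]
print("coupon",np.mean(C,0),yaw(C[0],C[1]),yaw(C[3],C[2]),[np.linalg.norm(C[i]-C[i-1]) for i in range(4)])
a=np.radians(yaw(f((65,58),.058),f((540,48),.058)));e=np.array([np.cos(a),np.sin(a)]);n=np.array([-e[1],e[0]])
O=(M+40*e+S+20*e)/2;print("origin",O)
for nm,p in(("coupon",np.mean(C,0)),("tab",np.mean([f(q,.073) for q in((577,107),(718,120),(713,242),(574,225))],0)),("pinmid",mi((530,100),(530,240),.072)),("ledgeend",f((65,58),.058))):print(nm,(p-O)@e,(p-O)@n)
```

```text
ledge line -23.74091970746306 table -23.79001372644292
mouth [ 553.84719226 -114.96099353] straight [ 572.22978965 -122.63017387] T [ 593.04346003 -131.69543143] -22.64579306612972 -23.535217381134682 19.918238224826602
widths 25.85059570152404 35.80046067318234
coupon [ 528.98696558 -102.40389365] -29.119335931466914 -29.256602383786184 [np.float64(23.669606206050013), np.float64(30.140689073157795), np.float64(23.740728431202445), np.float64(30.323021062215084)]
origin [ 590.49974982 -130.87363246]
coupon -67.76924615786017 1.295348658021463
tab 32.24844485916551 -0.06278360405668042
pinmid 8.161838707898456 0.8728720419057383
ledgeend -90.71516404941279 24.287806379156738
```

```bash
cat >> h.py <<'E'
YAW=-23.74;O=np.array([.5905,-.1309]);_a=np.radians(YAW);E_=np.array([np.cos(_a),np.sin(_a)]);N_=np.array([-E_[1],E_[0]])
def go(x,y,z):
    s,a=tool([*(O+(x*E_+y*N_)/1e3),z/1e3]); o=get_obs(); p=o["position"][:2]-O
    print("t %.2f shift mm"%o["time"],(s*1e3).round(1),"spin %.2f"%(a-YAW),"now stage",(p@E_*1e3).round(1),(p@N_*1e3).round(1),"z %.1f"%(o["position"][2]*1e3),"w %.1f"%(o["grip_width"]*1e3),"F",np.r_[o["ft_force"][:2]@E_,o["ft_force"][:2]@N_,o["ft_force"][2]].round(1))
E
python3 - <<'E'
from h import *
go(-67.8,1.3,100)
c=ray(cams.camera_model("top"),(377,240),.066);t=cams.camera_model("top");w=dict(np.load("w1.npz"))
# coupon height from both views
A=[];B=[]
u=(172.5/4+189.6,168/4+169.6)
for m,uv in((t,(377.4,239.8)),(w,u)):
    d=m["R"].T@np.array([(uv[0]-m["cx"])/m["fx"],(uv[1]-m["cy"])/m["fy"],1]);d/=np.linalg.norm(d);P=np.eye(3)-np.outer(d,d);A.append(P);B.append(P@(-m["R"].T@m["t"]))
print(np.linalg.solve(sum(A),sum(B)))
E
```

```text
t 2.15 shift mm [-13.1 -40.6 100.8] spin -1.19 now stage -26.8 13.5 z 200.7 w 86.7 F [-0.1 -0.1 -0.3]
[ 0.52871475 -0.10183998  0.06456705]
```

{"fn": "servo_tool", "kwargs": {"moves": "-0.013 -0.0405 0.03 -1.2 0.05;-0.013 -0.0405 0.06 -1.2 0.05;-0.013 -0.0405 0.09 -1.2 0.05;-0.013 -0.0405 0.1 -1.2 0.05;-0.013 -0.0405 0.1 -1.2 0.05;-0.013 -0.0405 0.1 -1.2 0.05"}}

```text
time: 2.65
position: [0.5306, -0.1035, 0.1013]
tool_rot: [0.837, 0.546, 0.0, 0.0]
ft_force: [0.6, 0.1, 0.0]
grip_width: 0.0556
grip_force: 0.0
```

Run:
```python
from h import *
go(-67.8,1.3,61.5)
m=cams.camera_model("wrist");im=cams.camera("wrist");cv2.imwrite("pics/w2.png",im);np.savez("w2.npz",**m)
```

```text
t 2.65 shift mm [ 0.4 -2.  39.8] spin -0.01 now stage -65.8 0.9 z 101.3 w 55.6 F [0.5 0.3 0. ]
```

View pics/w2.png

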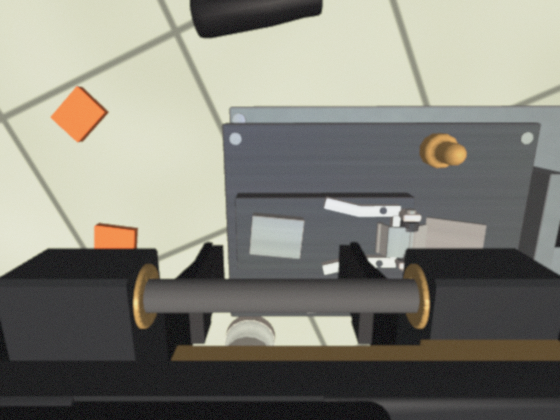

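{"fn": "servo_tool", "kwargs": {"moves": "0 -0.001 0.015 0 0.05;0 -0.001 0.03 0 0.05;0 -0.001 0.0395 0 0.05;0 -0.001 0.0395 0 0.05;0 -0.001 0.0395 0 0.05"}}

```text
time: 3.12
position: [0.5295, -0.1039, 0.062]
tool_rot: [0.838, 0.546, 0.0, 0.0]
ft_force: [0.7, -0.1, -0.5]
grip_width: 0.0496
grip_force: 0.0
```

```bash
python3 -c "
from h import *
go(-67.8,1.3,61.5)"
```

```text
t 3.12 shift mm [ 1.1 -1.1  0.5] spin -0.08 now stage -66.7 0.2 z 62.0 w 49.6 F [ 0.7  0.3 -0.5]
```

Now squeeze lightly to square up the coupon.

{"fn": "servo_tool", "kwargs": {"moves": "0 0 0 0 0.04;0 0 0 0 0.034;0 0 0 0 0.030;0 0 0 0 0.028;0 0 0 0 0.028;0 0 0 0 0.028;0 0 0 0 0.028;0 0 0 0 0.028", "grip_force": 5}}

```text
time: 3.78
position: [0.5288, -0.1038, 0.0617]
tool_rot: [0.838, 0.546, 0.0, 0.0]
ft_force: [-1.2, 0.6, 5.3]
grip_width: 0.0301
grip_force: 5.0
```

```bash
python3 -c "
from h import *
go(-42,0.3,62)"
```

```text
t 3.78 shift mm [ 0.3 25.4 -0.3] spin -0.09 now stage -67.4 0.0 z 61.7 w 30.1 F [-1.3  0.1  5.3]
```

{"fn": "servo_tool", "kwargs": {"moves": "-0.001 0.003 0 0 0.028;-0.001 0.006 0 0 0.028;-0.001 0.009 0 0 0.028;-0.001 0.012 0 0 0.028;-0.001 0.015 0 0 0.028;-0.001 0.018 0 0 0.028;-0.001 0.021 0 0 0.028;-0.001 0.0245 0 0 0.028;-0.001 0.0245 0 0 0.028;-0.001 0.0245 0 0 0.028"}}

```text
time: 4.62
position: [0.5497, -0.1139, 0.0613]
tool_rot: [0.838, 0.546, -0.001, -0.001]
ft_force: [-3.1, 1.7, 5.1]
grip_width: 0.03
grip_force: 5.0
```

Run:
```python
from h import *
go(-42,0.3,62)
m=cams.camera_model("wrist");im=cams.camera("wrist");cv2.imwrite("pics/w3.png",cv2.resize(im[180:300,220:480],None,fx=3,fy=3));np.savez("w3.npz",**m)
```

```text
t 4.62 shift mm [ 1.2  2.2 -0.7] spin -0.09 now stage -44.2 -0.9 z 61.3 w 30.0 F [-3.5  0.3  5.1]
```

View pics/w3.png

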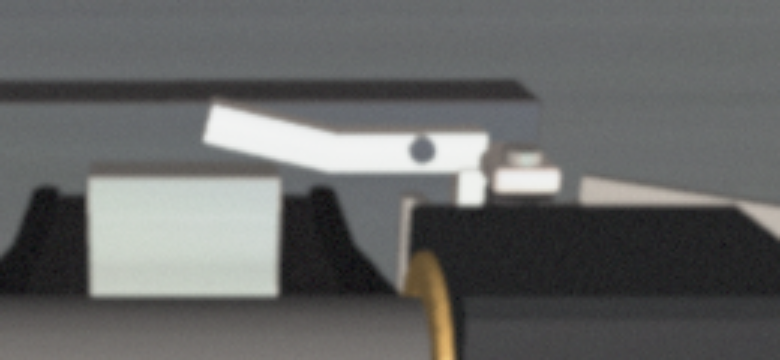

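Run:
```python
from h import *
m=dict(np.load("w3.npz"))
for n,(u,v),z in(("coupon up edge L",(95,178),.066),("R",(275,178),.066),("guide L",(335,172),.063),("guide R",(450,172),.063),("flare tip in",(206,143),.063),("coupon front",(280,235),.066),("nose edge",(404,235),.062),("tab near edge",(582,180),.066)):
    p=ray(m,(220+u/3-.3,180+v/3-.3),z)[:2]-O;print(n,(p@E_*1e3).round(1),(p@N_*1e3).round(1))
go(-39,-.9,62)
```

```text
coupon up edge L -57.1 13.0
R -29.1 12.9
guide L -19.4 12.8
guide R -1.3 12.8
flare tip in -39.8 17.7
coupon front -28.1 3.4
nose edge -7.7 1.7
tab near edge 18.5 12.6
t 4.67 shift mm [-0.   5.2 -0.7] spin -0.08 now stage -44.2 -0.9 z 61.3 w 30.3 F [-3.6  0.3  4.3]
```

{"fn": "servo_tool", "kwargs": {"moves": "-0.0006 0.002 0 0 0.028;-0.0013 0.004 0 0 0.028;-0.0013 0.0055 0 0 0.028;-0.0013 0.0055 0 0 0.028;-0.0013 0.0055 0 0 0.028;-0.0013 0.0055 0 0 0.028"}}

```text
time: 5.17
position: [0.5526, -0.1162, 0.0612]
tool_rot: [0.838, 0.546, -0.002, -0.003]
ft_force: [-5.2, 3.2, 7.9]
grip_width: 0.0297
grip_force: 6.9
```

Run:
```python
from h import *
go(-39,-.9,62)
m=cams.camera_model("wrist");im=cams.camera("wrist");cv2.imwrite("pics/w4.png",cv2.resize(im[180:300,220:480],None,fx=3,fy=3));np.savez("w4.npz",**m)
```

```text
t 5.17 shift mm [ 0.9  1.6 -0.8] spin -0.08 now stage -40.6 -1.8 z 61.2 w 29.7 F [-6.   0.8  7.9]
```

View pics/w4.png

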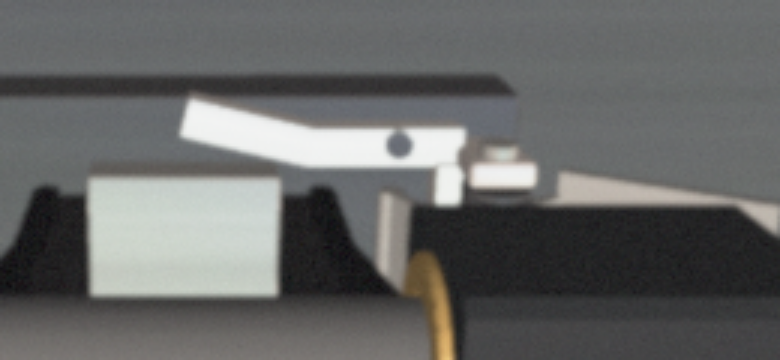

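{"fn": "servo_tool", "kwargs": {"moves": "0 0 0 0 0.033;0 0 0 0 0.035;0 0 0 0 0.035;0 0 -0.01 0 0.035;0 0 -0.022 0 0.036;0 0 -0.033 0 0.05;0 0 -0.033 0 0.07;0 0 -0.033 0 0.087;0 0 -0.033 0 0.087;0 0 -0.033 0 0.087"}}

```text
time: 6.05
position: [0.5551, -0.118, 0.0941]
tool_rot: [0.838, 0.546, -0.0, -0.0]
ft_force: [-0.2, 0.6, -1.1]
grip_width: 0.0614
grip_force: 0.0
```

Run:
```python
from h import *
go(-16,0,95)
m=cams.camera_model("wrist");im=cams.camera("wrist");cv2.imwrite("pics/w5.png",cv2.resize(im[180:300,220:480],None,fx=3,fy=3));np.savez("w5.npz",**m)
```

```text
t 6.05 shift mm [ 2.5 21.6 -0.9] spin -0.09 now stage -37.6 -2.4 z 94.1 w 61.4 F [-0.4  0.5 -1.1]
```

View pics/w5.png

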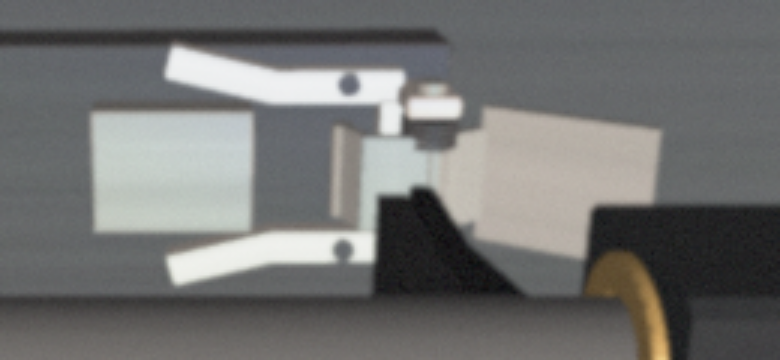

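Run:
```python
from h import *
m=dict(np.load("w5.npz"))
f=lambda u,v,z:(lambda p:np.array([p@E_,p@N_])*1e3)(ray(m,(220+u/3-.3,180+v/3-.3),z)[:2]-O)
C=[f(*p,.066) for p in((92,109),(254,110),(250,232),(95,232))]
print(np.round(C,1),np.mean(C,0))
for n,p,z in(("gU",(275,105),.063),("gL",(275,232),.063),("gU2",(370,105),.063),("gL2",(370,232),.063),("tabNear",(484,170),.066),("tabFar",(658,130),.079)):print(n,f(*p,z).round(1))
go(-13,0,95)
```

```text
[[-53.6  12.8]
 [-23.7  12.6]
 [-24.1 -11.6]
 [-53.6 -11.6]] [-38.77069207   0.54253734]
gU [-19.6  12.6]
gL [-19.1 -12.9]
gU2 [-1.9 12.6]
gL2 [ -0.8 -13. ]
tabNear [19.4  0.8]
tabFar [45.1 12.7]
t 6.10 shift mm [ 2.4 24.7 -1.1] spin -0.10 now stage -37.7 -2.4 z 93.9 w 65.5 F [-0.5 -0.2  0.7]
```

{"fn": "servo_tool", "kwargs": {"moves": "0.0024 0.008 0 0 0.087;0.0024 0.015 0 0 0.087;0.0024 0.0222 0 0 0.087;0.0024 0.0222 0 0 0.087;0.0024 0.0222 0 0 0.087;0.0024 0.0222 0 0 0.087"}}

```text
time: 6.6
position: [0.5764, -0.1247, 0.0941]
tool_rot: [0.838, 0.546, -0.0, -0.0]
ft_force: [-0.9, -0.7, -0.2]
grip_width: 0.0864
grip_force: 0.0
```

```bash
python3 -c "
from h import *
go(-15.5,0,61)"
```

```text
t 6.60 shift mm [-0.  -0.1 33.1] spin -0.09 now stage -15.4 0.0 z 94.1 w 86.4 F [-0.5 -1.  -0.2]
```

{"fn": "servo_tool", "kwargs": {"moves": "0 0 0.008 0 0.087;0 0 0.015 0 0.087;0 0 0.02 0 0.087;0 0 0.024 0 0.087;0 0 0.028 0 0.087;0 0 0.031 0 0.087;0 0 0.033 0 0.087;0 0 0.033 0 0.087;0 0 0.033 0 0.087"}}

```text
time: 7.35
position: [0.5758, -0.1244, 0.0617]
tool_rot: [0.838, 0.546, -0.0, -0.001]
ft_force: [-4.5, 1.5, 7.7]
grip_width: 0.0874
grip_force: 3.5
```

Run:
```python
from h import *
go(-15.5,0,61)
for n in("wrist","scene"):
    m=cams.camera_model(n);im=cams.camera(n);np.savez(n+"6.npz",**m);cv2.imwrite("pics/%s6.png"%n,im)
im=cv2.imread("pics/wrist6.png")
cv2.imwrite("pics/w6z.png",cv2.resize(im[170:300,150:420],None,fx=2.9,fy=2.9))
```

```text
t 7.35 shift mm [-0.1  0.6  0.7] spin -0.08 now stage -16.1 0.1 z 61.7 w 87.4 F [-4.7 -0.4  7.7]
```

View pics/w6z.png

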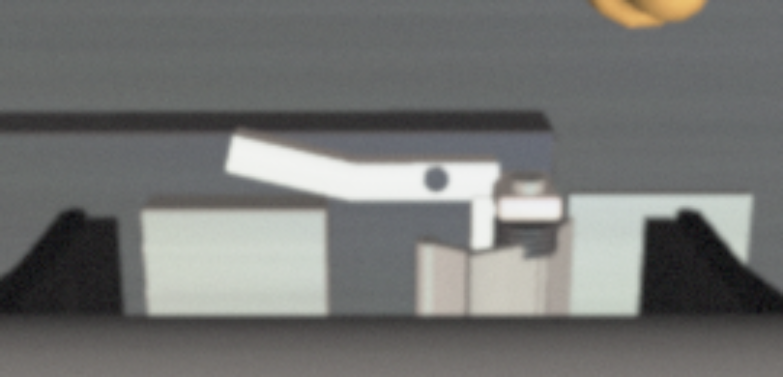

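{"fn": "servo_tool", "kwargs": {"moves": "0 0.0012 0 0 0.0845;0 0.0025 0 0 0.082;0 0.0038 0 0 0.0795;0 0.005 0 0 0.077;0 0.0062 0 0 0.0745;0 0.0075 0 0 0.072;0 0.0088 0 0 0.0695;0 0.01 0 0 0.067;0 0.01 0 0 0.067;0 0.01 0 0 0.067", "grip_force": 8}}

```text
time: 8.28
position: [0.5848, -0.1283, 0.0618]
tool_rot: [0.838, 0.546, -0.001, -0.001]
ft_force: [-3.3, 1.2, 7.4]
grip_width: 0.0673
grip_force: 3.5
```

```bash
cat > look.py <<'E'
from h import *
import sys
go(0,0,61)
m=cams.camera_model("wrist");im=cams.camera("wrist");cv2.imwrite(sys.argv[1],im)
g=cv2.cvtColor(im,cv2.COLOR_BGR2GRAY)
# brightness profile along stage x at y=+8, z=66 (coupon top / tab)
print([(x,int(g[tuple(np.round(proj(m,[*(O+(x*E_+8*N_)/1e3),.066])).astype(int)[::-1])])) for x in range(-66,0,2)])
print("tab z61",[(x,int(g[tuple(np.round(proj(m,[*(O+(x*E_+8*N_)/1e3),.061])).astype(int)[::-1])])) for x in range(12,54,3)])
E
python3 look.py pics/w7.png
```

```text
t 8.28 shift mm [-0.   6.3  0.8] spin -0.08 now stage -6.3 0.1 z 61.8 w 67.3 F [-3.5 -0.2  7.4]
[(-66, 103), (-64, 103), (-62, 104), (-60, 104), (-58, 107), (-56, 107), (-54, 107), (-52, 108), (-50, 62), (-48, 20), (-46, 29), (-44, 32), (-42, 37), (-40, 37), (-38, 205), (-36, 206), (-34, 206), (-32, 205), (-30, 206), (-28, 204), (-26, 205), (-24, 203), (-22, 203), (-20, 205), (-18, 206), (-16, 205), (-14, 207), (-12, 206), (-10, 200), (-8, 106), (-6, 107), (-4, 109), (-2, 110)]
tab z61 [(12, 68), (15, 119), (18, 204), (21, 208), (24, 207), (27, 206), (30, 53), (33, 60), (36, 26), (39, 90), (42, 207), (45, 205), (48, 111), (51, 108)]
```

{"fn": "servo_tool", "kwargs": {"moves": "0 0.0012 0 0 0.0645;0 0.0025 0 0 0.062;0 0.0038 0 0 0.0595;0 0.005 0 0 0.057;0 0.0055 0 0 0.055;0 0.0055 0 0 0.053;0 0.0055 0 0 0.053;0 0.0055 0 0 0.053;0 0.0055 0 0 0.053;0 0.0055 0 0 0.053"}}

```text
time: 9.17
position: [0.5872, -0.1294, 0.0616]
tool_rot: [0.838, 0.546, -0.002, -0.003]
ft_force: [-6.5, 2.0, 9.7]
grip_width: 0.0542
grip_force: 8.7
```

```bash
python3 look.py pics/w8.png
```

```text
t 9.17 shift mm [-0.   3.6  0.5] spin -0.06 now stage -3.6 0.0 z 61.6 w 54.2 F [-6.8 -0.8  9.7]
[(-66, 29), (-64, 35), (-62, 41), (-60, 85), (-58, 108), (-56, 106), (-54, 105), (-52, 108), (-50, 103), (-48, 108), (-46, 104), (-44, 107), (-42, 104), (-40, 37), (-38, 25), (-36, 24), (-34, 34), (-32, 28), (-30, 153), (-28, 205), (-26, 205), (-24, 207), (-22, 205), (-20, 207), (-18, 203), (-16, 208), (-14, 205), (-12, 205), (-10, 200), (-8, 154), (-6, 195), (-4, 206), (-2, 208)]
tab z61 [(12, 87), (15, 118), (18, 207), (21, 208), (24, 197), (27, 32), (30, 39), (33, 21), (36, 194), (39, 204), (42, 205), (45, 200), (48, 109), (51, 110)]
```

{"fn": "servo_tool", "kwargs": {"moves": "0 0 0 0 0.053;0 0 0 0 0.053;0 0 0 0 0.056;0 0 0 0 0.060;0 0 0 0 0.064;0 0 0 0 0.064;0 0 0 0 0.064;0 0 0 0 0.064"}}

```text
time: 9.88
position: [0.5878, -0.1294, 0.0614]
tool_rot: [0.838, 0.546, -0.002, -0.003]
ft_force: [-5.3, 2.4, 8.0]
grip_width: 0.0633
grip_force: 3.9
```

```bash
python3 look.py pics/w9.png
```

```text
t 9.88 shift mm [-0.3  3.1  0.4] spin -0.07 now stage -3.1 0.3 z 61.4 w 63.3 F [-5.8  0.   8. ]
[(-66, 104), (-64, 105), (-62, 104), (-60, 106), (-58, 105), (-56, 104), (-54, 107), (-52, 104), (-50, 107), (-48, 107), (-46, 102), (-44, 30), (-42, 26), (-40, 29), (-38, 29), (-36, 27), (-34, 33), (-32, 105), (-30, 169), (-28, 206), (-26, 206), (-24, 206), (-22, 205), (-20, 204), (-18, 204), (-16, 205), (-14, 206), (-12, 203), (-10, 204), (-8, 182), (-6, 204), (-4, 206), (-2, 208)]
tab z61 [(12, 103), (15, 104), (18, 208), (21, 205), (24, 203), (27, 205), (30, 85), (33, 37), (36, 27), (39, 23), (42, 202), (45, 203), (48, 109), (51, 109)]
```

Pusher is off the coupon by about 4 mm and the coupon has stayed home. I'll raise slowly to let the clip down, then draw clear.

{"fn": "servo_tool", "kwargs": {"moves": "0 0 -0.001 0 0.064;0 0 -0.002 0 0.064;0 0 -0.003 0 0.064;0 0 -0.004 0 0.064;0 0 -0.006 0 0.064;0 0 -0.008 0 0.064;0 0 -0.011 0 0.064;0 0 -0.016 0 0.064;0 0 -0.024 0 0.064;0 0 -0.035 0 0.064"}}

```text
time: 10.77
position: [0.5907, -0.1311, 0.0966]
tool_rot: [0.838, 0.546, -0.0, -0.0]
ft_force: [0.3, -0.5, 0.3]
grip_width: 0.0641
grip_force: 0.0
```

{"fn": "servo_tool", "kwargs": {"moves": "0 0 -0.03 0 0.064;0 0 -0.06 0 0.064;0 0 -0.09 0 0.064;0 0 -0.1 0 0.064;0 0 -0.1 0 0.064;0 0 -0.1 0 0.064;0 0 -0.1 0 0.064"}}

```text
time: 11.35
position: [0.5896, -0.1305, 0.195]
tool_rot: [0.838, 0.546, -0.001, -0.001]
ft_force: [-0.5, 0.3, -0.5]
grip_width: 0.0639
grip_force: 0.0
```

```bash
python3 look.py pics/w10.png
python3 - <<'E'
from h import *
im=cams.camera("wrist");m=cams.camera_model("wrist");g=cv2.cvtColor(im,cv2.COLOR_BGR2GRAY)
S=lambda x,y,z:int(g[tuple(np.round(proj(m,[*(O+(x*E_+y*N_)/1e3),z])).astype(int)[::-1])])
for x in(-27,-23):print(x,[(y,S(x,y,.066)) for y in range(-18,19)])
for y in(-8,0,8):print(y,[(x,S(x,y,.066)) for x in range(-36,2)])
E
```

```text
t 11.35 shift mm [  0.    1.3 134. ] spin -0.10 now stage -1.0 0.0 z 195.0 w 63.9 F [-0.6  0.1 -0.5]
[(-66, 100), (-64, 98), (-62, 101), (-60, 101), (-58, 100), (-56, 98), (-54, 101), (-52, 102), (-50, 101), (-48, 98), (-46, 100), (-44, 99), (-42, 102), (-40, 98), (-38, 101), (-36, 101), (-34, 102), (-32, 101), (-30, 163), (-28, 195), (-26, 195), (-24, 194), (-22, 193), (-20, 193), (-18, 196), (-16, 192), (-14, 193), (-12, 193), (-10, 178), (-8, 156), (-6, 145), (-4, 158), (-2, 173)]
tab z61 [(12, 83), (15, 137), (18, 175), (21, 186), (24, 187), (27, 185), (30, 188), (33, 189), (36, 191), (39, 190), (42, 191), (45, 191), (48, 133), (51, 103)]
-27 [(-18, 233), (-17, 234), (-16, 236), (-15, 231), (-14, 209), (-13, 151), (-12, 126), (-11, 152), (-10, 187), (-9, 195), (-8, 195), (-7, 193), (-6, 193), (-5, 190), (-4, 188), (-3, 189), (-2, 193), (-1, 197), (0, 197), (1, 197), (2, 199), (3, 201), (4, 199), (5, 199), (6, 200), (7, 198), (8, 193), (9, 193), (10, 190), (11, 188), (12, 168), (13, 128), (14, 119), (15, 171), (16, 219), (17, 232), (18, 235)]
-23 [(-18, 213), (-17, 232), (-16, 236
[... 1010 characters left out ...]
7), (-20, 195), (-19, 196), (-18, 197), (-17, 195), (-16, 198), (-15, 196), (-14, 196), (-13, 198), (-12, 196), (-11, 172), (-10, 163), (-9, 170), (-8, 177), (-7, 166), (-6, 158), (-5, 155), (-4, 154), (-3, 168), (-2, 184), (-1, 194), (0, 194), (1, 195)]
8 [(-36, 100), (-35, 100), (-34, 101), (-33, 100), (-32, 102), (-31, 103), (-30, 132), (-29, 188), (-28, 195), (-27, 193), (-26, 194), (-25, 195), (-24, 195), (-23, 195), (-22, 192), (-21, 197), (-20, 193), (-19, 196), (-18, 194), (-17, 196), (-16, 194), (-15, 195), (-14, 197), (-13, 194), (-12, 195), (-11, 190), (-10, 169), (-9, 170), (-8, 169), (-7, 159), (-6, 149), (-5, 146), (-4, 147), (-3, 154), (-2, 162), (-1, 175), (0, 180), (1, 191)]
```

```bash
python3 -c "
from rig import job
print(job.hand_in())"
```

```text
the job is handed in; nothing more can be done
None
```

The job is handed in: the coupon was pushed under the raised nose to the stop with the tab held down, the clip was let down onto it, and the arm is drawn clear. The last wrist picture, checked by pixel values only, puts the coupon's rear edge at x ≈ -30 mm and its centre at y ≈ 0.4 mm. Clip angle, nose force and the bystanders were not measured at the end, and the hand-in returned no verdict.

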